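# Reset the tripped breaker on the laboratory bench supply

### The job

One of the three breakers on the grey bench supply box has tripped: its black lever stands about halfway up, while of the other two one is on (leaning away from the robot) and one is off (leaning towards the robot). Reset the tripped one: first push its lever fully off, towards the robot, as far as it goes, then throw it fully on, away from the robot, as far as it goes, and let go. Leave the other two levers as they are.

Things in the scene. Friction and masses are not known exactly. Their poses are not given: they have to be found in the camera images.
- tripped_lever (a joint): Tripped breaker's lever angle a (rad): 0 fully off (34 deg from upright towards its -x, the robot's side), 0.6 upright, 1.2 fully on (34 deg towards +x); hard stops at both ends. Starts at 0.45 to 0.75; stays where left; 3 N at the cross-bar moves it. Black T: flat bar 22 mm along y, 11 thick, topped by a round cross-bar 16 thick, 34 long along y, its centre 70 mm from the pivot.
- tripped_pivot (a point): Fixed point on the tripped breaker's hinge axis, centre of its white housing's top (110 mm along x, 70 along y), 100 mm above the bench. z up, x along the swing from off to on, y along the hinge. Cross-bar centre from here at lever angle a: x = 70 sin(a - 0.6), z = 70 cos(a - 0.6) mm. Three like breakers stand 110 mm apart along y, in any order; small vials stand on the box.
- running_lever (a joint): Lever angle (rad) of a like breaker that is on: starts close to 1.2 (leaning away from the robot) and is to stay there.
- spare_lever (a joint): Lever angle (rad) of a like breaker that is off: starts close to 0 (leaning towards the robot) and is to stay there.

How it is judged:
On the way, in this order (a step that is already met when the one before it is completed fails the run):
1. the tripped lever is pushed fully off (within 0.17 rad, 10 degrees, of its off stop) (value of joint tripped_lever below 0.17 rad), for 0.1 s.
2. then it is thrown fully on (within 0.17 rad of its on stop) (value of joint tripped_lever above 1.03 rad), for 0.1 s.
At the end, for the whole second after the job is handed in: The tripped lever has been fully off and now rests fully on (within 0.17 rad, 10 degrees, of its on stop), still; the running lever is still on (angle above 0.95 rad) and the spare lever still off (angle below 0.25 rad) (value of joint tripped_lever above 1.03 rad and velocity of joint tripped_lever between -0.05 and 0.05 rad/s and value of joint running_lever above 0.95 rad and value of joint spare_lever below 0.25 rad); the robot touches nothing.
It fails at once if the running lever is moved out of on (below 0.95 rad) (value of joint running_lever below 0.95 rad).
It fails at once if the spare lever is moved out of off (above 0.25 rad) (value of joint spare_lever above 0.25 rad).
It also fails if it takes over 32 s, if anything falls off the work surface, if the arm or the gripper's body presses on something with over 40 N, if the wrist force passes 120 N, or if a joint passes its speed limit or range.

### The arm

A 6-joint arm with a two-finger parallel gripper is mounted at the origin on the work surface. World frame = base frame: x ahead of the robot, y to its left, z up, the work surface at z = 0. Lengths are in m, angles in rad, forces in N, time in s.
With the tool pointing down it reaches from about 0.35 to 0.975 m from the base axis. Payload 7.1 kg.
Tool frame: the origin (TCP) lies midway between the tips of the shut fingers; the grasp point (between the pads) lies 19 mm behind it; z points along the fingers, x is the direction in which the jaws open and shut, and the axes are right-handed (so a half turn about z gives the same grasp; the last joint's range is limited). The gripper opens to 88 mm and grips with 3 to 60 N. Pads are 20 mm wide; open, the fingers measure 115 mm over their backs; the gripper's body (75 mm by 178 mm) begins 61 mm behind the grasp point.
Start: joints at [1.189, 0.423, 1.63, -0, 1.089, -0.019], TCP at [0.222, 0.584, 0.223] pointing down, gripper open.
Joint ranges: [-3, 3], [-0.9, 2.11], [0.09, 2.58], [-1.31, 4.45], [0.11, 2.69], [-2.54, 2.54]. Speed limits (rad/s): [2.39, 2.39, 3.01, 3.14, 3.14, 3.14].

### API

Orientations are given as a unit quaternion [w, x, y, z].
In Python, from station import move_pose, movel, movej, command_gripper, wait, inverse_kinematics, read_camera, camera_info, MotionError, job_done, get_time, get_joint_pos, get_qvel, get_effort, get_tcp_pos, get_ee_rot, get_ft_force, get_ft_torque, get_grip_width gives the robot as it stands. Calls block until the motion is done:
- move_pose(position, orientation): joint-space move of the TCP to a pose.
- movel(position, frame=None, v=0.15, until_force=None): straight line of the TCP; frame=None keeps the orientation; v is the mean speed in m/s. With until_force (N) it stops when the force on the tool has changed by that much, and returns True; else False.
- movej(angles): joint-space move.
- command_gripper(opening): opening from 0.0 (shut) to 1.0 (fully open); the grip force is fixed at half the most; returns when the fingers have stopped.
- wait(seconds).
- inverse_kinematics(position, orientation): joint angles nearest the present ones, or None.
- read_camera(name): name is "side" or "top"; returns the picture (384x512x3 uint8, red, green, blue); there is no depth.
- camera_info(name): a dict with "intrinsics" (3x3 intrinsics, pixels), "T" (4x4, takes a point from camera to world coordinates). Camera axes: x right, y up, looking along -z (the intrinsics and any distortion apply to the point x, -y, -z); pixel columns grow to the right and rows downward; lengths in m; the calibration is good to about 2 mm. A picture is of the moment at which its call begins. camera_info takes no time and is no camera call.
A pose or a line that the arm cannot do raises MotionError and nothing moves.
- job_done(): hands the job in, once; it reports no verdict.
Readings, each from a call of its own:
- get_time(): time.
- get_joint_pos(): joint angles.
- get_qvel(): joint speeds.
- get_effort(): joint torques, N m.
- get_tcp_pos(): TCP position.
- get_ee_rot(): TCP orientation.
- get_ft_force(): force on the tool from outside, world axes, zero at the start.
- get_ft_torque(): the same for the moment, N m.
- get_grip_width(): opening from 0.0 (shut) to 1.0 (fully open).
Only numpy, scipy, OpenCV 4.12 (cv2) and the standard library are available. Lean on these libraries where they do the work, as an engineer would, in place of code of your own. Each camera call takes 0.05 s, during which the arm holds its last target. There are 200 camera calls.

## Working session

There is one attempt and no reset: what is moved stays moved. The work goes in short steps, each a Python script; the robot and the scene stay as the last script left them, time stands still between calls to the robot, and variables do not carry over. Pictures are saved under pics/ and viewed, about 8 in all and at most 12, crops included, and the job is handed in when it is done.

```bash
mkdir -p pics
python3 - <<'E'
from station import *
import cv2
for n in("top","side"):
    cv2.imwrite(f"pics/{n}0.png",read_camera(n)[:,:,::-1]); c=camera_info(n); print(n,c)
E
```

```text
top {'intrinsics': array([[463.4509859 ,   0.        , 254.43237348],
       [  0.        , 463.4509859 , 193.18730033],
       [  0.        ,   0.        ,   1.        ]]), 'T': array([[ 0.04780721,  0.97173432, -0.23118584,  0.43443776],
       [-0.99884804,  0.0474661 , -0.00704066,  0.02370606],
       [ 0.00413184,  0.23125611,  0.97288413,  0.84430803],
       [ 0.        ,  0.        ,  0.        ,  1.        ]])}
side {'intrinsics': array([[377.1524338 ,   0.        , 261.20380429],
       [  0.        , 377.1524338 , 197.52376325],
       [  0.        ,   0.        ,   1.        ]]), 'T': array([[ 0.79018994,  0.35544993, -0.49925465,  0.26417982],
       [-0.61240342,  0.48946304, -0.62079625, -0.38912985],
       [ 0.02370472,  0.79629221,  0.60444752,  0.5449042 ],
       [ 0.        ,  0.        ,  0.        ,  1.        ]])}
```

View pics/top0.png

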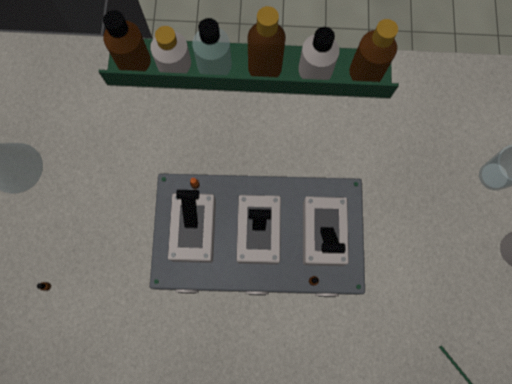

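View pics/side0.png

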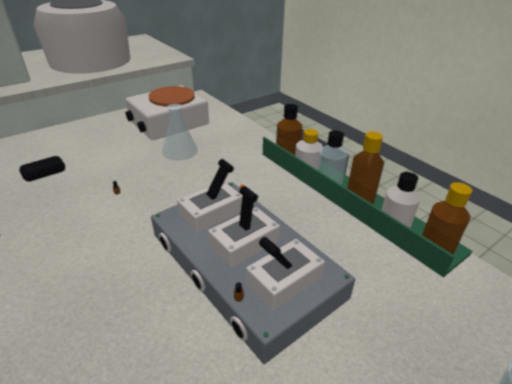

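Top view: image up is +x. The left breaker at px (190,228) is on, the middle at (259,228) is tripped with its cross-bar near (260,214), and the right at (326,230) is off. Two vials stand on the box, at (195,183) and (313,281), well to the sides of the middle breaker. The side view agrees. Next I fit the housing outlines.

```bash
cat > h.py <<'E'
import numpy as np
from station import camera_info
def ray(n,uv,z):
    c=camera_info(n);K,T=c["intrinsics"],np.array(c["T"])
    d=np.linalg.solve(K,[*uv,1.]);d=T[:3,:3]@(d*[1,-1,-1]);return T[:3,3]+d*(z-T[2,3])/d[2]
def proj(n,p):
    c=camera_info(n);T=np.array(c["T"]);q=T[:3,:3].T@(np.array(p)-T[:3,3])*[1,-1,-1];q=c["intrinsics"]@q;return q[:2]/q[2]
E
python3 - <<'E'
import cv2,numpy as np
from h import *
im=cv2.imread("pics/top0.png"); m=(im.min(2)>125).astype(np.uint8)*255
roi=np.zeros_like(m);roi[180:285,155:362]=m[180:285,155:362]
big=cv2.resize(im[165:305,140:375],None,fx=3,fy=3,interpolation=cv2.INTER_CUBIC)
for c in cv2.findContours(roi,cv2.RETR_EXTERNAL,cv2.CHAIN_APPROX_NONE)[0]:
    if cv2.contourArea(c)<500: continue
    r=cv2.minAreaRect(c.astype(np.float32)); b=cv2.boxPoints(r)
    P=np.array([ray("top",p,.1)[:2] for p in b]); e=P[1:]-P[:-1]
    print(np.round(b,1).tolist(),"ctr",P.mean(0).round(4),"len",np.linalg.norm(e,axis=1).round(4),"ang",np.degrees(np.arctan2(e[:,1],e[:,0])).round(1))
    cv2.polylines(big,[((b-[140,165]+.5)*3).astype(int)],1,(0,0,255))
cv2.imwrite("pics/fit.png",big)
E
```

```text
[[306.0, 197.0], [347.0, 197.0], [347.0, 262.0], [306.0, 262.0]] ctr [ 0.5574 -0.0905] len [0.0676 0.1065 0.0655] ang [ -87.2 -179.9   92.8]
[[236.6999969482422, 260.0], [237.89999389648438, 195.3000030517578], [279.20001220703125, 196.10000610351562], [278.0, 260.79998779296875]] ctr [0.5544 0.0206] len [0.1059 0.0681 0.1059] ang [   2.2  -88.3 -179. ]
[[167.89999389648438, 257.8999938964844], [171.0, 193.0], [212.5, 195.0], [209.39999389648438, 259.8999938964844]] ctr [0.5516 0.1305] len [0.1065 0.0686 0.1064] ang [   2.5  -90.  -178.7]
```

View pics/fit.png

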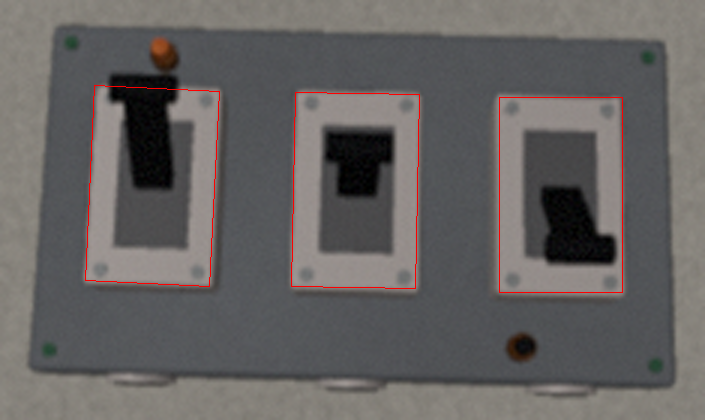

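The rectangles match the housings. The middle pivot is at about (0.555, 0.020), yaw about 1.5°. Now I estimate the lever angle, then straddle the cross-bar with the jaws along x, hovering first.

```bash
cat >> h.py <<'E'
P=np.array([.555,.0205,.1]); yaw=np.radians(1.5)
X=np.array([np.cos(yaw),np.sin(yaw),0]); Z=np.array([0,0,1.])
from scipy.spatial.transform import Rotation as R
Q=R.from_matrix(np.c_[X,np.cross(-Z,X),-Z]).as_quat(scalar_first=True)
at=lambda dx,z: P*[1,1,0]+X*dx+Z*z
E
python3 - <<'E'
from h import *; from station import *
import cv2
A=np.linspace(0,1.2,121); bar=lambda a: P+.07*(np.sin(a-.6)*X+np.cos(a-.6)*Z)
a=min(A,key=lambda a:abs(proj("top",bar(a))[1]-213.7)); print("a",a,proj("top",bar(a)),proj("side",bar(a)))
d=.07*np.sin(a-.6)
p=get_tcp_pos(); movel([p[0],p[1],.3],v=.25)
move_pose(at(d,.27),Q); command_gripper(.7)
print(d,get_tcp_pos(),get_joint_pos(),get_time(),get_grip_width())
for n in("top","side"): cv2.imwrite(f"pics/{n}1.png",read_camera(n)[:,:,::-1])
i=cv2.imread("pics/side1.png");cv2.imwrite("pics/side1c.png",cv2.resize(i[80:340,120:380],None,fx=2.2,fy=2.2))
E
```

```text
a 0.73 [258.7350803  213.60476598] [247.49892917 192.61900751]
0.009074389983378641 [0.56406052 0.0207342  0.26998894] [ 1.56379355e-02  2.81807153e-01  1.72161058e+00  4.01163374e-05
  1.13821319e+00 -1.05065098e-02] 3.5167 0.7012939760671162
```

View pics/side1c.png

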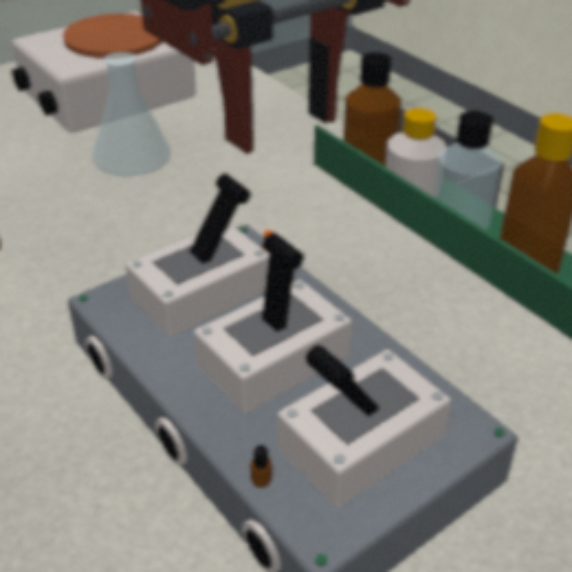

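The side view agrees: the predicted cross-bar is at crop (280,248) and I see it at about (283,248). The fingers hang open along x above the middle breaker. Descending and pushing off.

Run:
```python
from h import *; from station import *
import cv2
print(movel(at(.009,.152),v=.1,until_force=8),get_tcp_pos(),get_ft_force())
print(movel(at(-.07,.152),v=.04,until_force=14)); t=get_tcp_pos(); print((t-P)@X,t,get_ft_force(),get_time())
wait(.3); print(get_ft_force())
for n in("top","side"): cv2.imwrite(f"pics/{n}2.png",read_camera(n)[:,:,::-1])
i=cv2.imread("pics/side2.png");cv2.imwrite("pics/side2c.png",cv2.resize(i[80:340,120:380],None,fx=2.2,fy=2.2))
```

```text
False [0.56451018 0.0207515  0.15265091] [ 0.28430875 -0.4906742   0.28472745]
True
-0.06162093966754267 [0.49340333 0.01876659 0.1533321 ] [1.58432637 0.21932301 1.64010431] 6.625
[ 0.83665022 -0.21999882  0.74166329]
```

View pics/side2c.png

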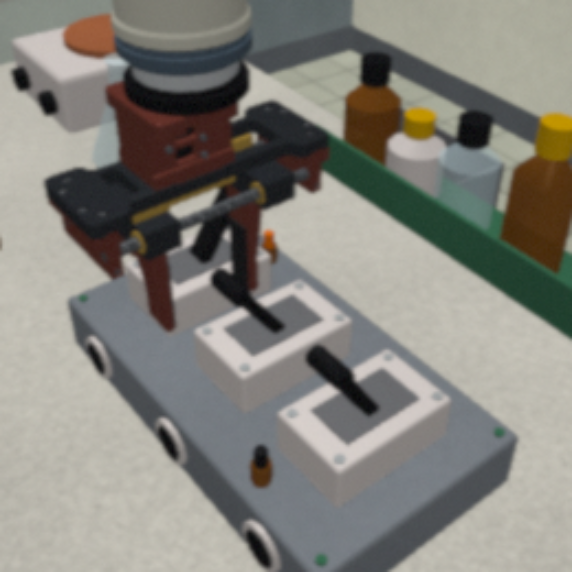

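The force stop came at -61.6 mm, against -62 predicted for the off stop, and the lever lies parallel to the spare. Now I throw it on, back off a little and rise.

Run:
```python
from h import *; from station import *
import cv2
print(movel(at(.072,.152),v=.06,until_force=14)); t=get_tcp_pos(); print((t-P)@X,t,get_ft_force(),get_time())
wait(.2); d=(t-P)@X
movel(at(d-.018,.152),v=.04); movel(at(d-.018,.3),v=.12)
p=at(d-.018,.3); move_pose([.40,.25,.33],Q); print(get_time(),get_ft_force())
for n in("top","side"): cv2.imwrite(f"pics/{n}3.png",read_camera(n)[:,:,::-1])
a=cv2.imread("pics/side3.png")[80:340,120:380];b=cv2.imread("pics/top3.png")[150:310,140:370]
cv2.imwrite("pics/c3.png",np.hstack([cv2.resize(a,(400,400)),cv2.resize(b,(400,400))]))
```

```text
True
0.05866197112288957 [0.61364179 0.02203866 0.15128366] [-2.92391296  0.36474809  5.5003363 ] 8.8167
12.1167 [ 0.21856466 -0.61184809 -0.10036876]
```

View pics/c3.png

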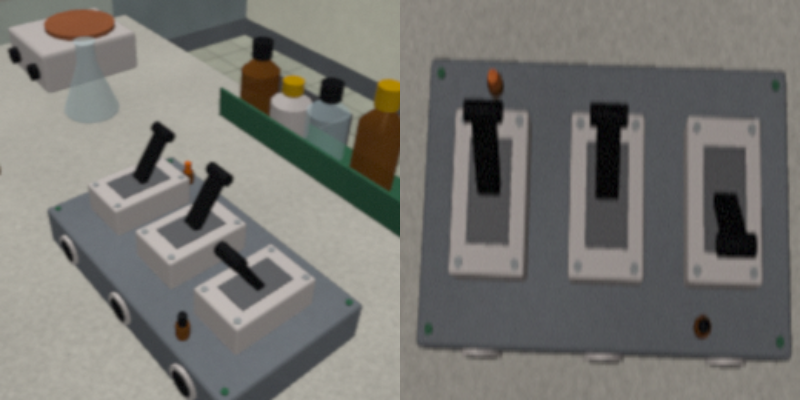

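Both views show the tripped lever leaning on, parallel to the running one, with the other levers and the vials unmoved. The stop came 3 mm short of symmetric, so I check the angle numerically before handing in.

Run:
```python
from h import *; import cv2
im=cv2.imread("pics/top3.png")
Y=np.cross(Z,X)
for nm,o in(("tripped",0),("running",.11)):
    f=lambda a: P+Y*o+.07*(np.sin(a-.6)*X+np.cos(a-.6)*Z)
    c=proj("top",f(1.2)); u=int(c[0])
    # cross-bar wings: columns +-8..11px from lever centre -> dark rows
    for s in (-1,1):
        cols=im[185:215,(u+7*s if s>0 else u-9):(u+10 if s>0 else u-6)].max(2).mean(1)
        w=np.clip(90-cols,0,None); r=185+(w*np.arange(30)).sum()/w.sum()
        A=np.linspace(.6,1.4,161); print(nm,s,round(r,2),min(A,key=lambda a:abs(proj("top",f(a))[1]-r)),np.round(c,1),w.round().astype(int).tolist())
```

```text
tripped -1 197.95 1.1199999999999999 [259.  195.4] [2, 2, 3, 2, 3, 17, 51, 75, 80, 75, 77, 78, 81, 86, 72, 26, 0, 0, 0, 0, 0, 0, 13, 25, 22, 21, 21, 22, 20, 20]
tripped 1 198.93 1.0899999999999999 [259.  195.4] [3, 3, 1, 1, 2, 9, 33, 67, 82, 78, 79, 75, 78, 79, 84, 60, 18, 0, 0, 0, 0, 0, 10, 28, 30, 30, 28, 28, 26, 28]
running -1 193.7 1.2049999999999998 [186.7 193.8] [0, 0, 0, 5, 28, 61, 78, 71, 72, 74, 77, 80, 82, 45, 0, 0, 0, 0, 0, 0, 0, 0, 0, 0, 0, 0, 0, 0, 0, 0]
running 1 200.99 0.99 [186.7 193.8] [20, 31, 45, 40, 40, 66, 80, 79, 74, 74, 74, 75, 77, 81, 71, 63, 64, 66, 68, 73, 75, 77, 83, 77, 83, 78, 84, 82, 81, 83]
```

The raw fits (1.09–1.12) are biased low by the dark recess rows below the bar. Taking only the dark band of the bar itself (rows about 191–200) gives a centre of 195.3–195.8, against 195.4 predicted at the on stop, so a is about 1.2. Handing in.

```bash
python3 -c "
from station import *
print(get_time(),abs(get_qvel()).max()); job_done()"
```

```text
12.2167 0.0024573658547823608
the job is handed in; nothing more can be done
```

I reset the tripped breaker, which was the middle one. I straddled its cross-bar with the open jaws, pushed it to the off stop, then threw it to the on stop. I backed off, moved the arm clear and handed the job in at about 12.2 s; `job_done()` reports no verdict.

- **Off push:** it stopped on force at -61.6 mm, against about -62 mm predicted. The side view then showed the lever parallel to the spare one.
- **On push:** it stopped on force at +58.7 mm, about 3 mm short of the symmetric value.
- **Final lever angle:** my automatic image fit gave only 1.09–1.12 rad, because dark recess rows below the bar pulled it low. Reading the bar's own dark band by hand gave a centre at row 195.3–195.8, against 195.4 predicted at the on stop, so about 1.2 rad. Both figures are above the 1.03 rad limit.
- **Other levers:** the final pictures show the running lever still on and the spare still off, with both vials on the box standing. One of the two running-lever fits (0.99 rad) was spoiled by the lever's own bar; the clean one gave 1.2 rad. I did not fit the spare lever's angle.
- **Robot:** the arm was still and clear of everything at hand-in.

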